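Tip a spice jar into the labelling cradle and push it home

TASK

The spice jar standing in the open end of the labelling cradle has to lie down for its label: push it over with the fingertips so that it lies lengthways between the rails with its cap towards the end stop, then gently push on its base until the cap rests against the stop. Do not grip, lift or carry it, and leave the other things on the table where they are.

Things in the scene. Friction and masses are not known exactly. Their poses are not given: they have to be found in the camera images.
- cradle: Fixed labelling cradle: aluminium plate 250 x 96 mm, a channel along x between two steel rails, an upright stop across one end. Origin under the plate's centre, on the table; x runs from the open end (-125 mm) to the stop (face at 108 mm, top 57 mm above the table), z up. Channel floor (rubber) 17 mm above the table; rails 14 mm thick, 46 mm apart, tops 30 mm above the table.
- stop_face (a point): Centre of the stop's padded face, 37 mm above the table; axes as the cradle's, x pointing into the stop.
- jar: Closed spice jar, round dark cap, 41 mm diameter, 105 mm tall, 0.08 to 0.15 kg, loose; starts upright on the channel floor near the open end, 75 to 95 mm from the cradle's centre. Origin at the centre of its base, z to the cap. Pushed high up it tips rather than slides, falls by itself past about 21 degrees, then lies 40 to 90 mm short of the stop, its axis 38 mm above the table.
- jar_cap (a point): Centre of the flat top of that jar's cap (105 mm from the base along the jar's z).
- jar_middle (a point): Point on that jar's axis halfway up (52 mm from the base).
- other_jar: A second spice jar of the same size, 41 mm diameter, 105 mm tall, standing on the green mat just beyond the cradle; to be left alone. Origin at the centre of its underside.
- nib_bowl: Small steel bowl, 76 mm diameter, 35 mm tall, standing on the green mat beyond the cradle; to be left alone. Origin at the centre of its underside.
- pen: Marker pen lying on the cream board, 135 mm long along its y, 17 mm thick; to be left alone. Origin at the middle of its underside.
Mind the look-alikes: they are no part of the job. Leave any blue look-alike of the jar alone.

How it is judged:
By the outcome, as a careful person would: the job done as asked, in the order asked, and still so for the second after the job is handed in, with the robot touching nothing.
It also fails if it takes over 51 s, if anything falls off the work surface, if the arm or the gripper's body presses on something with over 40 N, if the wrist force passes 120 N, or if a joint passes its speed limit or range.

ROBOT

A 6-joint arm with a two-finger parallel gripper is mounted at the origin on a cart in front of the work surface, level with it; the furniture and walls round the work are solid. World frame = base frame: x ahead of the robot, y to its left, z up, the work surface at z = 0. Lengths are in m, angles in degrees, forces in N, time in s.
With the tool pointing down it reaches from about 0.4 to 0.825 m from the base axis. Payload 7 kg.
Tool frame: the origin (TCP) lies midway between the tips of the shut fingers; the grasp point (between the pads) lies 19 mm behind it; z points along the fingers, y is the line along which they close (so a half turn about z gives the same grasp; the last joint's range is limited). The gripper opens to 88 mm and grips with 3 to 60 N. Pads are 19 mm wide; open, the fingers measure 130 mm over their backs; the gripper's body (78 mm by 193 mm) begins 47 mm behind the grasp point.
Start: joints at [83.6, 20.546, 0.682, 0, -70.136, -16.507], TCP at [0.263, 0.622, 0.196] pointing down, gripper open.
Joint ranges: [-176.03, 176.03], [-82.01, 121.73], [-58.28, 71.71], [-173.87, 95.51], [-174.79, -0.11], [-173.66, 173.66]. Speed limits (degrees/s): [136.94, 136.94, 172.46, 180, 180, 180].

INTERFACE

Orientations are given as [roll, pitch, yaw] about the fixed x, y, z axes, in that order (R = Rz(yaw) Ry(pitch) Rx(roll)).
In Python, from plant import ctrl gives the robot as it stands. The module is installed in compiled form; this text tells all that it offers.
- The arm moves only by the tool send_rows, never from a script. Its argument "plan" is a list that holds one entry, the list of rows, each a list of 6 numbers: the shift along the tool's x, y, z in fractions of the full range, 1 being 50 cm, then the turn, a rotation vector about the tool's x, y, z in parts of the range, where 1.0 means 180 degrees. A call has 1 to 8 rows; each row is the pose to reach, as a shift and turn from the pose commanded when the call began, along the tool's axes at that moment; what a row does not reach only later rows make up. A row lasts 1/12 s, in which the tool goes at most 41.7 mm and 7.16 degrees, less where a joint would pass 70% of its speed; a pose out of reach is approached as far as the arm can. Shift and turn numbers lie between -1 and 1, and a call with a number outside is refused. A call with a gripper value outside its range is refused whole. "fingers" is the opening, from 0 (shut) to 1 (fully open), set as the call begins (left out, the last holds). The fingers move at their own pace and stop on an object; the grip force is fixed at half the most. Time passes only in rows, so rows that repeat a pose let the fingers close. It gives the time, the measured TCP pose, the force, the opening and the grip force at its end, in the units of the state.
- ctrl.get_obs(): the state, without advancing time (a new reading comes with each control period).
- ctrl.snapshot(name): name is "scene" or "top" or "wrist"; returns a dict with "img" (420x560x3 uint8, red, green, blue), "K" (3x3 intrinsics, pixels), "pose" (4x4, takes a point from camera to world coordinates). Camera axes: x right, y down, z forward; pixel columns grow to the right and rows downward; lengths in m; the calibration is good to about 2 mm. A picture is of the moment at which its call begins. There is no depth.
- ctrl.close_job(): hands the job in; it is judged then, once.
The state is a dict: "clock": time; "joint_pos": joint angles; "qvel": joint speeds; "tau": joint torques, N m; "tool_pos": TCP position; "orientation": TCP orientation; "force": force on the tool from outside, world axes, zero at the start; "moment": the same for the moment, N m; "opening": finger opening in m; "gripper_force": force on a finger pad.
Only numpy, scipy, OpenCV 4.12 (cv2) and the standard library are available. Lean on these libraries where they do the work, as an engineer would, in place of code of your own. Each camera call takes 0.05 s, during which the arm holds its last target. There are 200 camera calls.

## Working session

There is one attempt and no reset: what is moved stays moved. The work goes in short steps, Python scripts to look and compute and a tool call to move; the robot and the scene stay as the last step left them, time stands still between calls to the robot, and variables do not carry over. Pictures are saved under pics/ and viewed, at most 10 in all, crops included, and the job is handed in when it is done.

Besides the shell and the picture viewer there is one more tool, called after "Emit:" by a JSON object that holds its "method" and its "body". send_rows: Moves the arm, as the interface text tells. Its arguments: {"type":"object","properties":{"plan":{"type":"array","items":{"type":"array","items":{"type":"array","items":{"type":"number"}}}},"fingers":{"type":"number"}},"required":["plan"]}

```bash
mkdir -p pics
python3 - <<'E'
from plant import ctrl
import cv2,numpy as np
np.set_printoptions(precision=4,suppress=True)
print(ctrl.get_obs())
ims=[]
for n in("scene","top"):
    s=ctrl.snapshot(n);cv2.imwrite(f"pics/{n}0.png",s["img"][:,:,::-1]);np.savez(f"{n}0.npz",**s);print(n,s["K"],s["pose"])
E
```

```text
{'clock': 0.0, 'joint_pos': array([ 83.5996,  20.591 ,   0.6343,  -0.0195, -70.1367, -16.5068]), 'qvel': array([ 0.0214, -0.1054, -0.0421, -0.0614, -0.0206, -0.0231]), 'tau': array([ -0.0023, -58.2717,  29.3044,   6.9974,   0.0068,  -0.0002]), 'tool_pos': array([0.2626, 0.6213, 0.1949]), 'orientation': array([179.9053,  -0.0089, -22.9138]), 'force': array([-0.0738,  0.7608, -0.3439]), 'moment': array([-0.0091,  0.0285,  0.0426]), 'gripper_force': 0.0, 'opening': 0.08802677333507322}
scene [[425.8011   0.     283.955 ]
 [  0.     425.8011 206.0262]
 [  0.       0.       1.    ]] [[-0.7772 -0.4155  0.4725  0.1756]
 [-0.6292  0.5183 -0.5791  0.4742]
 [-0.0043 -0.7474 -0.6643  0.6719]
 [ 0.      0.      0.      1.    ]]
top [[506.2902   0.     278.5145]
 [  0.     506.2902 207.6255]
 [  0.       0.       1.    ]] [[ 0.0221 -0.9985  0.0509  0.5165]
 [-0.9996 -0.0211  0.0203 -0.0676]
 [-0.0192 -0.0514 -0.9985  1.4372]
 [ 0.      0.      0.      1.    ]]
```

View pics/scene0.png

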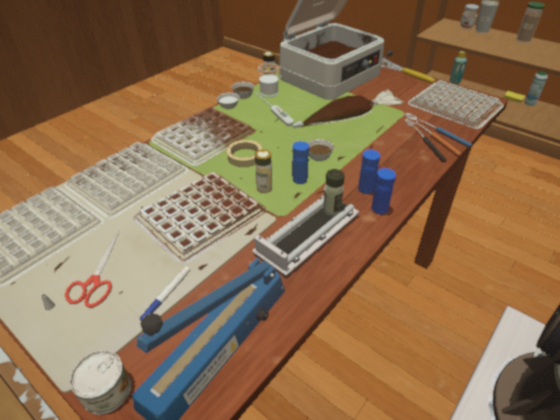

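View pics/top0.png

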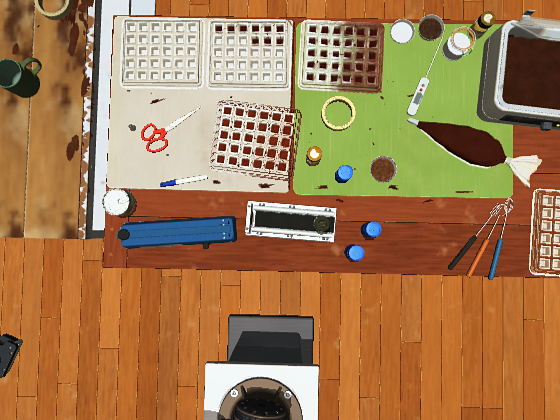

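The jar to push is the dark-capped one inside the cradle: scene (334,190), top (323,224). The look-alikes are the amber-capped jar at scene (263,170) on the mat, and the blue ones at scene (301,162), (370,172) and (383,190). I'll confirm this in an enlarged crop.

Run:
```python
import cv2,numpy as np
a=cv2.imread("pics/scene0.png")[160:280,240:400];b=cv2.imread("pics/top0.png")[185:255,235:395]
a=cv2.resize(a,(800,600),interpolation=cv2.INTER_CUBIC);cv2.imwrite("pics/c1.png",a)
cv2.imwrite("pics/c2.png",cv2.resize(b,(800,350),interpolation=cv2.INTER_CUBIC))
```

```text
(no output)
```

View pics/c1.png

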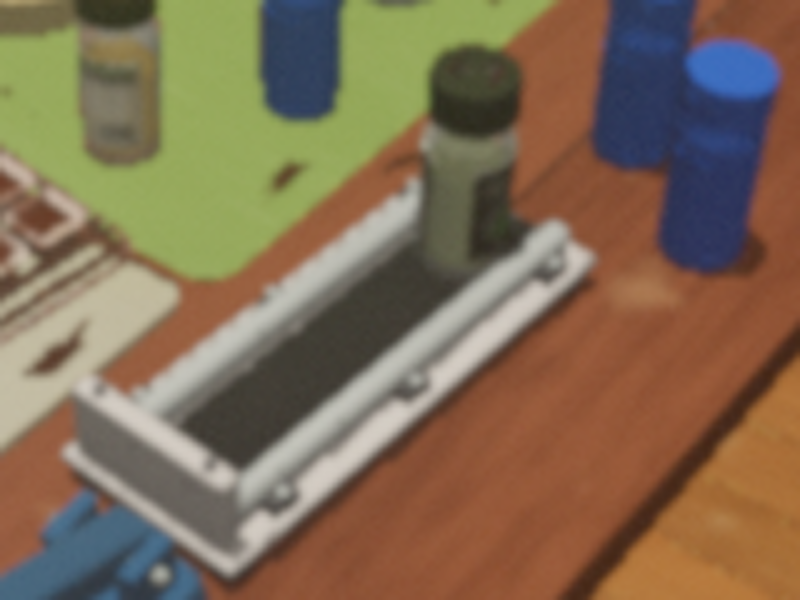

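View pics/c2.png

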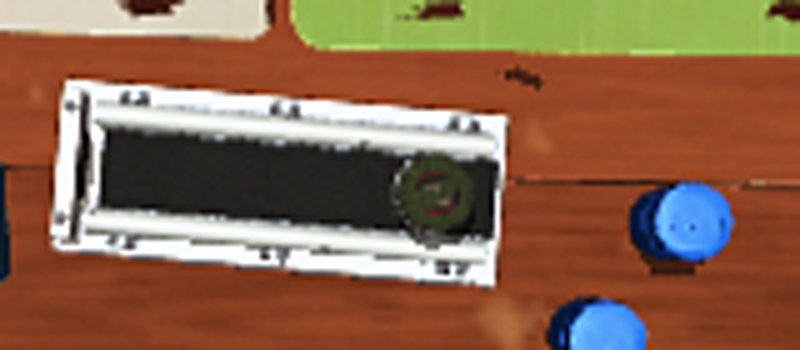

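The crop confirms it: the dark-capped jar stands in the open end of the cradle. Its cap-top centre is at crop 1 (477,72) and crop 2 (437,193). The blue ones stand outside the cradle beyond the open end. Next I'll triangulate the cap and fit the cradle.

```bash
cat > h.py <<'E'
import numpy as np
np.set_printoptions(precision=4,suppress=True)
C={n:np.load(f"{n}0.npz") for n in("scene","top")}
def P(n):
    c=C[n];return c["K"]@np.linalg.inv(c["pose"])[:3]
def proj(n,X):
    p=P(n)@np.r_[X,1];return p[:2]/p[2]
def ray(n,uv,z):
    c=C[n];d=c["pose"][:3,:3]@np.linalg.solve(c["K"],np.r_[uv,1]);o=c["pose"][:3,3];return o+d*(z-o[2])/d[2]
sc=lambda u,v:np.array([240+u/5-.4,160+v/5-.4]); tp=lambda u,v:np.array([235+u/5-.4,185+v/5-.4])
E
python3 - <<'E'
from h import *
import cv2
from scipy.optimize import least_squares
X=cv2.triangulatePoints(P("scene"),P("top"),sc(477,72),tp(437,193))[:,0];X=X[:3]/X[3];print("cap",X,proj("scene",X)-sc(477,72),proj("top",X)-tp(437,193))
for n,a in(("scene",sc(477,72)),("top",tp(437,193))):print(n,ray(n,a,.122))
obs=[("top",tp(508,116),(-.125,.048,None)),("top",tp(493,285),(-.125,-.048,None)),("scene",sc(595,258),(-.125,-.048,None)),("scene",sc(230,580),(.125,-.048,None)),("scene",sc(65,455),(.125,.048,None))]
obs=[(n,a,(x,s*y,z)) for n,a,(x,y,z) in obs for s in(1,)]
def f(p):
    r=[]
    for n,a,(x,y,z) in obs:
        c,s=np.cos(p[2]),np.sin(p[2]); r+=list(proj(n,[p[0]+c*x-s*y,p[1]+s*x+c*y,p[3] if z is None else z])-a)
    return r
# cradle x -> +y world, so cradle y -> -x world: flip check
for fl in(1,-1):
    if fl<0: obs=[(n,a,(x,-y,z)) for n,a,(x,y,z) in obs]
    q=least_squares(f,[.45,-.08,1.57,.01]);print(q.x,np.degrees(q.x[2]),q.cost,np.array(q.fun))
    c,s=np.cos(q.x[2]),np.sin(q.x[2]);d=X[:2]-q.x[:2];print("cap in cradle",c*d[0]+s*d[1],-s*d[0]+c*d[1])
for n,a,g in(("blueA top",tp(690,222),.105),("blueB",tp(605,330),.105)):print(n,ray("top",a,g))
E
```

```text
cap [ 0.5463 -0.1542  0.121 ] [0.5571 0.0416] [-0.1628 -0.2814]
scene [ 0.5466 -0.1524  0.122 ]
top [ 0.5455 -0.1546  0.122 ]
[ 0.6077 -0.1563  0.7991 -0.1603] 45.786564362458314 2509.4900249594475 [ -2.0732  36.5549  22.6063 -18.6828  -7.9946  21.6869 -25.8965 -34.626
   9.9906  17.7396]
cap in cradle -0.041329473765636754 0.04552575396373026
[ 0.5532 -0.0722  1.5095  0.0117] 86.49014624328031 1.0476147461757377 [-0.3529 -0.4761 -0.0121 -0.2078  0.7096  0.5873  0.4511 -0.5712 -0.5537
  0.1261]
cap in cradle -0.08220740149681009 0.0019076246453000167
blueA top [ 0.5336 -0.2883  0.105 ]
blueB [ 0.4762 -0.2447  0.105 ]
```

Cap height comes out at 0.121 m (0.122 expected). The jar is at cradle x = -82 mm, which is inside the stated 75–95 mm, and the cradle fit is better than 1 px. Now I'll work out the first move and the clearances to the neighbours.

```bash
cat >> h.py <<'E'
from scipy.spatial.transform import Rotation as R
O=np.array([.5532,-.0722]);A=np.radians(86.5);c,s=np.cos(A),np.sin(A)
cr2w=lambda x,y,z:np.r_[O+[c*x-s*y,s*x+c*y],z]
def w2cr(p):
    d=np.asarray(p)[:2]-O;return np.array([c*d[0]+s*d[1],-s*d[0]+c*d[1],*p[2:]])
def plan(x,y,z,rpy=(180,0,-93.5)):
    from plant import ctrl
    o=ctrl.get_obs();Ro=R.from_euler("xyz",o["orientation"],degrees=True);Rt=R.from_euler("xyz",rpy,degrees=True)
    print(o["clock"],"cradle tcp",w2cr(o["tool_pos"]),"rpy",o["orientation"],"F",o["force"])
    t=cr2w(x,y,z);print("target",t,"shift cm",100*Ro.inv().apply(t-o["tool_pos"]),"rot",(Ro.inv()*Rt).as_rotvec(degrees=True))
E
python3 - <<'E'
from h import *
for n,uv in(("amber",(314,152)),("bluemat",(344,171)),("blueA",(373,229)),("blueB",(356,251))):print(n,ray("top",uv,.105),w2cr(ray("top",uv,.105)))
for n,uv in(("amberS",(263,155)),("bluematS",(301,145)),("blueAS",(371,155)),("blueBS",(386,173))):print(n,ray("scene",uv,.105))
plan(-.138,.002,.196)
E
```

```text
amber [ 0.7338 -0.1312  0.105 ] [-0.0479 -0.1839  0.105 ]
bluemat [ 0.6849 -0.2112  0.105 ] [-0.1307 -0.1399  0.105 ]
blueA [ 0.5336 -0.2894  0.105 ] [-0.2179  0.0063  0.105 ]
blueB [ 0.4751 -0.2458  0.105 ] [-0.178   0.0673  0.105 ]
amberS [ 0.7287 -0.1279  0.105 ]
bluematS [ 0.6851 -0.2159  0.105 ]
blueAS [ 0.5335 -0.2839  0.105 ]
blueBS [ 0.4729 -0.2446  0.105 ]
0.1 cradle tcp [0.6745 0.3324 0.195 ] rpy [179.9127  -0.0086 -22.913 ] F [-1.1142  0.2609  0.2618]
target [ 0.5428 -0.2098  0.196 ] shift cm [58.1686 65.6446  0.0103] rot [ 0.0706 -0.0613 70.587 ]
```

Careful with the scale: shifts go in shares of 50 cm and turns go in shares of 180 degrees. That gives: 21.9 cm is 0.438, 19.4 cm is 0.388.

Emit:
{"method": "send_rows", "body": {"plan": [[[0.048,0.054,0,0,0,0],[0.096,0.11,0,0,0,0],[0.146,0.164,0,0,0,0],[0.194,0.218,0,0,0,0],[0.242,0.274,0,0,0,0],[0.29,0.328,0,0,0,0],[0.34,0.382,0,0,0,0],[0.388,0.438,0,0,0,0]]], "fingers": 0}}

```text
clock: 0.77
tool_pos: [0.3563, 0.3426, 0.1956]
orientation: [180.0, 0.0, -22.9]
force: [1.0, -0.0, 0.5]
opening: 0.0395
gripper_force: 0.0
```

Emit:
{"method": "send_rows", "body": {"plan": [[[0.048,0.054,0,0,0,0],[0.096,0.11,0,0,0,0],[0.146,0.164,0,0,0,0],[0.194,0.218,0,0,0,0],[0.242,0.274,0,0,0,0],[0.29,0.328,0,0,0,0],[0.34,0.382,0,0,0,0],[0.388,0.438,0,0,0,0]]]}}

```text
clock: 1.43
tool_pos: [0.4498, 0.0655, 0.196]
orientation: [-180.0, -0.0, -22.9]
force: [1.1, -0.1, 0.9]
opening: 0.0004
gripper_force: 0.0
```

In the tool's units: 21.9 cm is 0.438, 19.4 cm is 0.388, 48 degrees is 0.2667.

Emit:
{"method": "send_rows", "body": {"plan": [[[0.048,0.054,0,0,0,0.0333],[0.096,0.11,0,0,0,0.0667],[0.146,0.164,0,0,0,0.1],[0.194,0.218,0,0,0,0.1333],[0.242,0.274,0,0,0,0.1667],[0.29,0.328,0,0,0,0.2],[0.34,0.382,0,0,0,0.2333],[0.388,0.438,0,0,0,0.2667]]]}}

```text
clock: 2.1
tool_pos: [0.5433, -0.2118, 0.1955]
orientation: [180.0, 0.0, -71.2]
force: [1.6, 1.2, 0.4]
opening: 0.0003
gripper_force: 0.0
```

```bash
python3 -c "
from h import *;plan(-.138,.002,.196)"
```

```text
2.1 cradle tcp [-0.14    0.0014  0.1955] rpy [179.9801   0.0164 -71.207 ] F [1.5775 1.1902 0.4344]
target [ 0.5428 -0.2098  0.196 ] shift cm [-0.2078 -0.0184 -0.0485] rot [ 0.0229  0.0123 22.293 ]
```

In the tool's units: 9 cm is 0.18, 8 cm is 0.16, 22.3 degrees is 0.1239.

Emit:
{"method": "send_rows", "body": {"plan": [[[0,0,0.02,0,0,0.0333],[0,0,0.044,0,0,0.0667],[0,0,0.07,0,0,0.1],[0,0,0.1,0,0,0.1239],[0,0,0.13,0,0,0.1239],[0,0,0.16,0,0,0.1239],[0,0,0.18,0,0,0.1239],[0,0,0.18,0,0,0.1239]]]}}

```text
clock: 2.77
tool_pos: [0.5414, -0.2097, 0.1033]
orientation: [179.8, 0.0, -93.2]
force: [-0.8, 0.1, -0.8]
opening: 0.0003
gripper_force: 0.0
```

Run:
```python
from h import *;plan(-.12,.002,.105)
from plant import ctrl
import cv2
s=ctrl.snapshot("scene");cv2.imwrite("pics/s1.png",cv2.resize(s["img"][60:300,230:440,::-1],(525,600)))
```

```text
2.7667 cradle tcp [-0.1379  0.0034  0.1033] rpy [179.7541   0.0304 -93.2305] F [-0.8129  0.0862 -0.7707]
target [ 0.5439 -0.1919  0.105 ] shift cm [-1.7931 -0.1449 -0.1661] rot [0.2459 0.0298 0.2696]
```

View pics/s1.png

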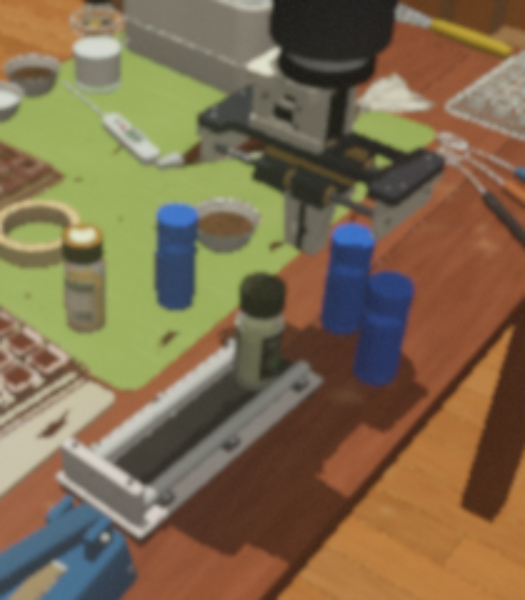

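The shut fingertips are at crop (310,240), right behind the jar's cap at (262,290), with the blue jars clear. I'll push slowly along the channel, which is tool -x.

In the tool's units: -2.8 cm is -0.056, -2.5 cm is -0.05, 0.2 degrees is 0.0011.

Emit:
{"method": "send_rows", "body": {"plan": [[[-0.008,-0.002,0,0,0,0.0011],[-0.016,-0.002,0,0,0,0.0011],[-0.024,-0.002,0,0,0,0.0011],[-0.032,-0.002,0,0,0,0.0011],[-0.038,-0.002,0,0,0,0.0011],[-0.044,-0.002,0,0,0,0.0011],[-0.05,-0.002,0,0,0,0.0011],[-0.056,-0.002,0,0,0,0.0011]]]}}

```text
clock: 3.48
tool_pos: [0.5458, -0.1817, 0.106]
orientation: [-180.0, 0.0, -93.4]
force: [0.8, -0.6, 0.0]
opening: 0.0006
gripper_force: 0.0
```

In the tool's units: -2.4 cm is -0.048, -2.1 cm is -0.042.

Emit:
{"method": "send_rows", "body": {"plan": [[[-0.006,0,0,0,0,0],[-0.012,0,0,0,0,0],[-0.018,0,0,0,0,0],[-0.024,0,0,0,0,0],[-0.03,0,0,0,0,0],[-0.036,0,0,0,0,0],[-0.042,0,0,0,0,0],[-0.048,0,0,0,0,0]]]}}

```text
clock: 4.15
tool_pos: [0.5471, -0.1578, 0.1059]
orientation: [180.0, -0.0, -93.4]
force: [0.7, 0.2, -0.6]
opening: 0.0006
gripper_force: 0.0
```

Run:
```python
from h import *;plan(-.11,.002,.105)
from plant import ctrl
import cv2
s=ctrl.snapshot("scene");cv2.imwrite("pics/s2.png",cv2.resize(s["img"][100:300,230:440,::-1],(630,600)))
```

```text
4.15 cradle tcp [-0.0858  0.0009  0.1059] rpy [179.9984  -0.0001 -93.4052] F [ 0.6706  0.2045 -0.5876]
target [ 0.5445 -0.1819  0.105 ] shift cm [2.4164 0.118  0.0873] rot [ 0.0016 -0.0001  0.0948]
```

View pics/s2.png

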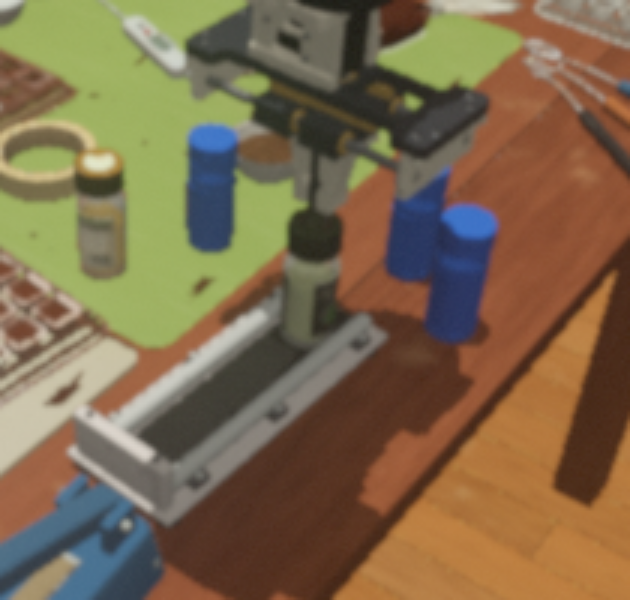

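The fingertips are behind the cap at (315,230) and the jar is only slightly tilted, so I'll keep pushing.

Emit:
{"method": "send_rows", "body": {"plan": [[[-0.006,0,0,0,0,0],[-0.012,0,0,0,0,0],[-0.018,0,0,0,0,0],[-0.024,0,0,0,0,0],[-0.03,0,0,0,0,0],[-0.036,0,0,0,0,0],[-0.042,0,0,0,0,0],[-0.048,0,0,0,0,0]]]}}

```text
clock: 4.87
tool_pos: [0.5486, -0.1338, 0.1059]
orientation: [-180.0, 0.0, -93.4]
force: [-0.4, -0.2, 0.4]
opening: 0.0001
gripper_force: 0.0
```

Run:
```python
from h import *;plan(-.12,.001,.196)
from plant import ctrl
import cv2
s=ctrl.snapshot("scene");cv2.imwrite("pics/s3.png",cv2.resize(s["img"][140:300,230:400,::-1],(637,600)))
```

```text
4.8667 cradle tcp [-0.0618  0.0009  0.1059] rpy [-179.9994    0.001   -93.4051] F [-0.3625 -0.1685  0.4133]
target [ 0.5449 -0.1919  0.196 ] shift cm [ 5.8184  0.0218 -9.0128] rot [-0.0006  0.001   0.0949]
```

View pics/s3.png

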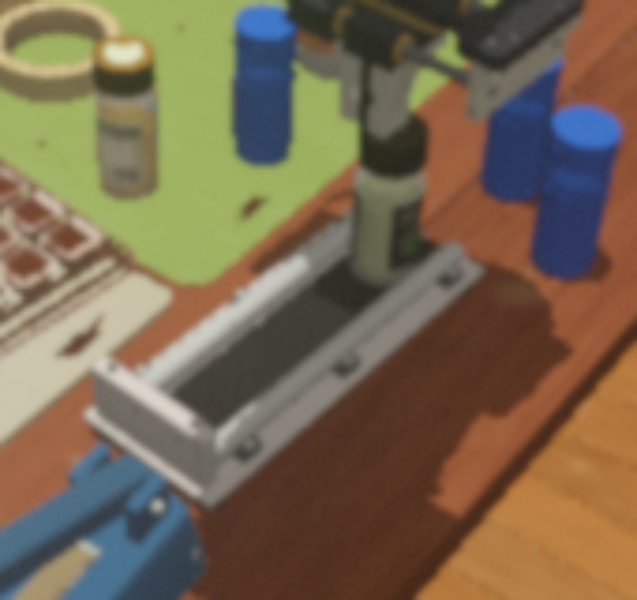

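The jar is still upright with its cap where it was (crop (393,150)), and no force shows, although the TCP should already be at the cap. I need to check TCP against pixels before going on.

Run:
```python
from h import *
from plant import ctrl
import cv2
o=ctrl.get_obs();t=o["tool_pos"];print(t,o["joint_pos"])
im=[]
for n,off in(("scene",(285,120)),("top",(275,180))):
    s=ctrl.snapshot(n);Pm=s["K"]@np.linalg.inv(s["pose"])[:3]
    print(n,np.abs(s["pose"]-C[n]["pose"]).max())
    g=s["img"][:,:,::-1];x,y=off
    k=cv2.resize(g[y:y+90,x:x+90],None,fx=4.4,fy=4.4,interpolation=cv2.INTER_CUBIC)
    for p,col in((t,(0,0,255)),(np.array([.5463,-.1542,.121]),(255,255,0))):
        q=Pm@np.r_[p,1];q=q[:2]/q[2];print(q);cv2.circle(k,tuple(int(v) for v in ((q-off)*4.4+2)),4,col,-1)
    im.append(k)
cv2.imwrite("pics/s4.png",np.hstack(im))
```

```text
[ 0.5486 -0.1335  0.1059] [  6.1788  14.5949 -20.4729  -0.0028 -54.9281  -9.5709]
scene 0.0
[328.655  183.9079]
[335.5552 174.0195]
top 0.0
[313.5903 221.9792]
[321.8444 222.9111]
```

View pics/s4.png

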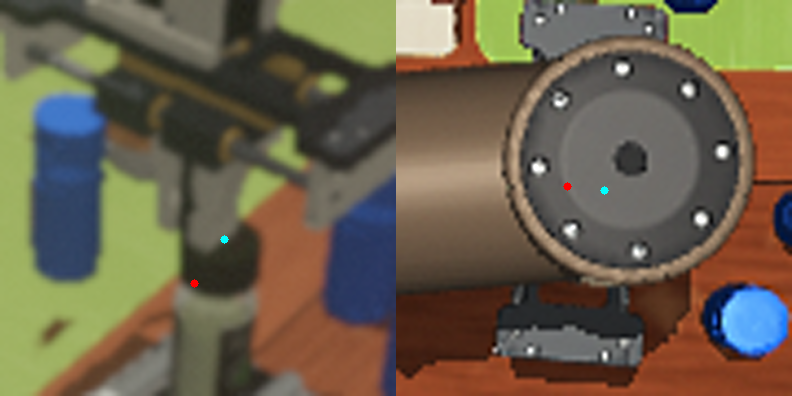

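Run:
```python
from h import *
t=np.array([.5414,-.2097,.1033]);q=proj("scene",t);print("s1 tcp px",q,"crop",(q-[230,60])*2.5)
print("s1 seen tip",ray("scene",(353,158.5),.1033))
t=np.array([.5471,-.1578,.1059]);q=proj("scene",t);print("s2 tcp crop",(q-[230,100])*3)
from plant import ctrl
import cv2
s=ctrl.snapshot("wrist");W=s["pose"];print(W)
cv2.imwrite("pics/w1.png",s["img"][:,:,::-1])
Pm=s["K"]@np.linalg.inv(W)[:3]
for p in((.5486,-.1335,.1059),(.5463,-.1542,.121),tuple(cr2w(.108,0,.037)),tuple(cr2w(-.125,.048,.012)),tuple(cr2w(-.125,-.048,.012))):
    q=Pm@np.r_[p,1];print(p,q[:2]/q[2],q[2])
```

```text
s1 tcp px [350.7433 169.3522] crop [301.8583 273.3806]
s1 seen tip [ 0.5597 -0.2483  0.1033]
s2 tcp crop [316.9357 236.0174]
[[-0.9983  0.0565  0.0157  0.5449]
 [ 0.0587  0.9643  0.2582 -0.2028]
 [-0.0005  0.2587 -0.966   0.2935]
 [ 0.      0.      0.      1.    ]]
(0.5486, -0.1335, 0.1059) [286.9086 246.0592] 0.19917726720850792
(0.5463, -0.1542, 0.121) [289.1651 217.3228] 0.17921070659995245
(np.float64(0.5597932422697646), np.float64(0.03559855822956162), np.float64(0.037)) [285.165  403.4914] 0.30956625011023087
(np.float64(0.4976584622338933), np.float64(-0.19403651990506024), np.float64(0.012)) [348.8783 124.5791] 0.2734537324136528
(np.float64(0.5934794028823925), np.float64(-0.1998971797004065), np.float64(0.012)) [222.7219 124.2695] 0.2734427251702104
```

View pics/w1.png

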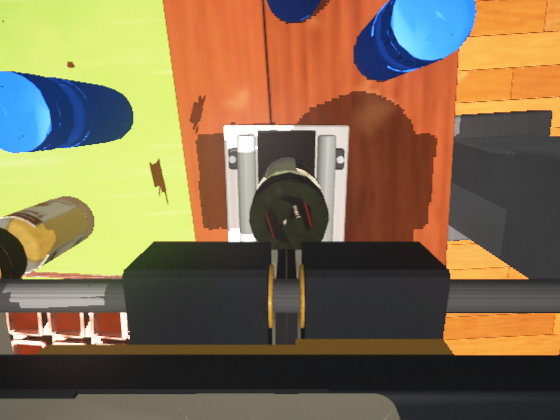

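The wrist view shows the cap at (289,215) and the plate corners at (223,126) and (349,125). All are within 2 px of prediction, so my measurements hold and the jar has not moved. The visible fingertips end about 8–10 px higher than the reported TCP projects (s1 and s4), so they passed roughly 20 mm higher than reported, above the cap. I'll back off and measure the tip numerically.

In the tool's units: 7.8 cm is 0.156, 6.5 cm is 0.13.

Emit:
{"method": "send_rows", "body": {"plan": [[[0.02,0,0,0,0,0],[0.04,0,0,0,0,0],[0.06,0,0,0,0,0],[0.08,0,0,0,0,0],[0.104,0,0,0,0,0],[0.13,0,0,0,0,0],[0.156,0,0,0,0,0],[0.156,0,0,0,0,0]]]}}

```text
clock: 5.73
tool_pos: [0.5435, -0.2146, 0.1057]
orientation: [180.0, -0.0, -93.5]
force: [0.5, 0.0, -0.4]
opening: 0.0006
gripper_force: 0.0
```

Run:
```python
from h import *;plan(-.14,.001,.085)
from plant import ctrl
s=ctrl.snapshot("scene");t=ctrl.get_obs()["tool_pos"];q=proj("scene",t);print(q)
d=np.abs(s["img"].astype(int)-C["scene"]["img"].astype(int)).sum(2)
v0,v1,u0,u1=int(q[1])-22,int(q[1])+8,int(q[0])-12,int(q[0])+14
print("rows",v0,"cols",u0)
for v in range(v0,v1):print(v,"".join("#" if x>120 else "+" if x>50 else "." for x in d[v,u0:u1]), s["img"][v,int(q[0])-4:int(q[0])+6].mean(1).astype(int))
```

```text
5.7333 cradle tcp [-0.1427  0.001   0.1057] rpy [179.9808  -0.016  -93.5114] F [ 0.4781  0.0242 -0.4476]
target [ 0.5437 -0.2119  0.085 ] shift cm [-0.2736  0.0028  2.0688] rot [ 0.0192 -0.0159 -0.0114]
[350.9988 167.2681]
rows 145 cols 338
145 .......++++#############++ [101 103 101  83  55  52  75  93  98  99]
146 .......++++######++#+###+. [102 106 110  92  57  51  76  94  99 100]
147 .......++++#####++++++#++. [105 113 116  96  60  49  73  92  98 100]
148 .......++++#####++++++#+.. [103 113 115  93  58  43  63  86  97 100]
149 .......++++#####+++++++++. [104 107 106  84  53  42  60  85  97 101]
150 ......+++++#####++++++++.. [101 103  99  78  53  45  63  85  97  99]
151 ......++++######++++++++.. [101  98  88  68  50  54  76  91  99 100]
152 ......++++#####+++++++++.. [100  98  84  61  50  66  84  97  99  99]
153 ......++++#####+++++++++.. [100  98  79  57  52  74  92 100 100  99]
154 ......++++#####++++++++... [102  98  79  54  52  80  95 101 100 101]
155 ........++####+++++++++... [111 102  82  55  56  79  96 100 100 101]
156 ..........+###++++++++.... [124 119  99  76  66  82 
[... 630 characters left out ...]
. [108 102 103 100 100  98 100 101 100 103]
166 .......................... [103 102 101  99  99  99 100 102 103 104]
167 .......................... [101 100  99  99  99 101 101 102 103 103]
168 .......................... [101  99  99 100 101 102 103 103 104 102]
169 .......................... [101  99 102 102 103 104 104 102 104 103]
170 .......................... [100 103 102 103 105 102 103 102 101 104]
171 +......................... [104 104 105 105 104 103 104 104 103 103]
172 +......................... [104 104 103 104 104 102 102 103 104 105]
173 ++........................ [104 104 105 104 104 103 102 104 103 103]
174 +.+....................... [103 103 103 103 101 103 103 101 102 102]
```

Run:
```python
from h import *
t=np.array([.5435,-.2146,.1057])
for dz in(0,.02,.025,.03):print(dz,proj("scene",t+[0,0,dz]))
```

```text
0 [351.2325 167.1024]
0.02 [352.149  159.7465]
0.025 [352.3822 157.8747]
0.03 [352.6171 155.9896]
```

Emit:
{"method": "send_rows", "body": {"plan": [[[0,0,0.014,0,0,0],[0,0,0.028,0,0,0],[0,0,0.042,0,0,0],[0,0,0.054,0,0,0],[-0.01,0,0.054,0,0,0],[-0.02,0,0.054,0,0,0],[-0.03,0,0.054,0,0,0],[-0.04,0,0.054,0,0,0]]]}}

```text
clock: 6.45
tool_pos: [0.5455, -0.1913, 0.0792]
orientation: [-180.0, -0.0, -93.4]
force: [-0.6, 0.2, -0.6]
opening: 0.0001
gripper_force: 0.0
```

In the tool's units: -2.4 cm is -0.048, -2.1 cm is -0.042.

Emit:
{"method": "send_rows", "body": {"plan": [[[-0.006,0,0,0,0,0],[-0.012,0,0,0,0,0],[-0.018,0,0,0,0,0],[-0.024,0,0,0,0,0],[-0.03,0,0,0,0,0],[-0.036,0,0,0,0,0],[-0.042,0,0,0,0,0],[-0.048,0,0,0,0,0]]]}}

```text
clock: 7.12
tool_pos: [0.5465, -0.1679, 0.0788]
orientation: [180.0, -0.0, -93.4]
force: [0.9, 0.2, 0.8]
opening: 0.0004
gripper_force: 0.1
```

```bash
cat >> h.py <<'E'
def cap():
    # dark-pixel extent in wrist view + dark map in scene for jar tilt
    from plant import ctrl
    s=ctrl.snapshot("scene")["img"].astype(int);g=s.sum(2)
    for v in range(150,262,4):print(v,"".join("#" if x<150 else "+" if x<260 else "-" if x<400 else "." for x in g[v,285:365]))
E
python3 -c "
from h import *;plan(-.1,.001,.078);cap()"
```

```text
7.1167 cradle tcp [-0.0959  0.0009  0.0788] rpy [179.9949  -0.0005 -93.4145] F [0.9267 0.2203 0.7751]
target [ 0.5461 -0.172   0.078 ] shift cm [0.4096 0.0133 0.0849] rot [ 0.0051 -0.0005  0.0855]
150 ......--++++---------++++++++++++++########++++##+###########+++++++++##########
154 .......--+++++++++++++++-----------+---++++++++#############+++++####++----++###
158 .......--++++++++++++++------------------------++++########++++++++++------++###
162 ......--+++++++++++++++-....................------++++--+++++-------+++++++++++-
166 ......--+++++++++++++++-.....................-----++++----------------------+++-
170 ......--++++++++++++++--....................-----++##+----------------------++--
174 ......--++++++++++++++--............--++###########+++---------------------++++-
178 .......--+++++++++++++--...........-+++++++##########++-------------------++++++
182 ........---+++++++++---............-+++##############++-------------------++++++
186 ..................................--+################+------------------++++++++
190 ..............................----------+++++++++
[... 776 characters left out ...]
++++++++++++++++++++
230 ....-----++++++++++++++++++++++++---------------------++++++++++++++++++++++++++
234 -----+++++++++++++++++++##++---------------------+++++++++++++++++++++++++++++++
238 ++++++++++++++++++++++++----------+++++------+++++++++++++++++++++++++++++++++++
242 ++++++++++++++++++----------------------++++++++++++++++++++++++++++++++++++++--
246 +++++++++++++-----------------------+++++++++++++++++++++++++++++++++++++++-----
250 ++++++++-----------------------++++++++++++++++++++++++++++++++++++++++---------
254 --------------------------++++++++++++++++++++++++++++++++++++++++++------------
258 -------------+--------+++++++++++++++++++++++++++++++++++++++++++++-------------
```

The cap has shifted left and down in the scene view, so the jar is tilting. Continuing.

Emit:
{"method": "send_rows", "body": {"plan": [[[-0.006,0,0,0,0,0],[-0.012,0,0,0,0,0],[-0.018,0,0,0,0,0],[-0.024,0,0,0,0,0],[-0.03,0,0,0,0,0],[-0.036,0,0,0,0,0],[-0.042,0,0,0,0,0],[-0.048,0,0,0,0,0]]]}}

```text
clock: 7.83
tool_pos: [0.548, -0.1438, 0.0789]
orientation: [-180.0, -0.0, -93.4]
force: [1.0, -0.4, -0.9]
opening: 0.0005
gripper_force: 0.0
```

Emit:
{"method": "send_rows", "body": {"plan": [[[0,0,0,0,0,0],[0,0,0,0,0,0],[0,0,0,0,0,0],[0,0,0,0,0,0]]]}}

```text
clock: 8.17
tool_pos: [0.5479, -0.1443, 0.0788]
orientation: [180.0, -0.0, -93.4]
force: [0.3, -0.4, -0.3]
opening: 0.0005
gripper_force: 0.0
```

```bash
python3 -c "
from h import *;plan(-.1,.001,.078);cap()"
```

```text
8.1667 cradle tcp [-0.0722  0.0009  0.0788] rpy [179.9966  -0.001  -93.4151] F [ 0.2557 -0.4065 -0.2942]
target [ 0.5461 -0.172   0.078 ] shift cm [2.7756 0.0138 0.0848] rot [ 0.0034 -0.001   0.0849]
150 ......--++++---------++++####++++++++++++++++++++++##################++++++---++
154 .......--+++++++++++++++++##########++++++#######+++++++++++###########+++######
158 .......--++++++++++++++------+++++##++++#############++++###+++++--++#######++++
162 ......--+++++++++++++++-.............--++##########++++++++++-------++####++++++
166 ......--+++++++++++++++-.............------++#++++##+++---+++++++++-----++++####
170 ......--++++++++++++++--..............-----++++-------------------++++++--------
174 ......--++++++++++++++--.............------++#+---------------------------------
178 .......--+++++++++++++--..............----++++---------------------------------+
182 ........---+++++++++---................----++-----------------------------++++++
186 ...................................-------------------------------------++++++++
190 ..............................----------------
[... 779 characters left out ...]
++++++++++++++++++++
230 ..-+########++++++##+-..--++###++---------------------++++++++++++++++++++++++++
234 ---++#####################++---------------------+++++++++++++++++++++++++++++++
238 +++++++##############++-----------+++++------+++++++++++++++++++++++++++++++++++
242 ++++++++++++++##+++---------------------++++++++++++++++++++++++++++++++++++++++
246 +++++++++++++---------------.-------++++++++++++++++++++++++++++++++++++++++++++
250 ++++++++-----------------------++++++++++++++++++++++++++++++++++++++++---------
254 --------------------------+++++++++++++++++++++++++++++++++++++++++++-----------
258 -------------+--------++++++++++++++++++++++++++++++++++++++++++++--------------
```

The jar has fallen and lies along the channel. Next I'll retreat and measure it, with a fitted outline check and the tip position again.

In the tool's units: 5.8 cm is 0.116, 5 cm is 0.1.

Emit:
{"method": "send_rows", "body": {"plan": [[[0.02,0,0,0,0,0],[0.04,0,0,0,0,0],[0.06,0,0,0,0,0],[0.08,0,0,0,0,0],[0.1,0,0,0,0,0],[0.116,0,0,0,0,0],[0.116,0,0,0,0,0]]]}}

```text
clock: 8.8
tool_pos: [0.5442, -0.2038, 0.0787]
orientation: [180.0, -0.0, -93.5]
force: [-0.4, 0.1, -0.6]
opening: 0.0006
gripper_force: 0.0
```

Run:
```python
from h import *;plan(-.13,.001,.013)
for n,uv in(("cap?",(291,229)),("base top",(329,203)),("base mid",(331,208))):
    for z in(.038,.058):print(n,z,w2cr(ray("scene",uv,z)))
from plant import ctrl
import cv2
ims=[]
for n,(u,v,w,h) in(("scene",(270,130,110,130)),("top",(240,190,110,60))):
    g=ctrl.snapshot(n)["img"][v:v+h,u:u+w,::-1];ims.append(cv2.resize(g,None,fx=4,fy=4,interpolation=cv2.INTER_CUBIC))
o=np.zeros((520,800,3),np.uint8);o[:520,:440]=ims[0];k=cv2.resize(ims[1],(360,196));o[:196,440:]=k
w=ctrl.snapshot("wrist")["img"][:,:,::-1];o[240:510,440:]=cv2.resize(w,(360,270))
cv2.imwrite("pics/s5.png",o)
```

```text
8.8 cradle tcp [-0.1319  0.0009  0.0787] rpy [179.9877  -0.0087 -93.5031] F [-0.3566  0.0946 -0.6423]
target [ 0.5443 -0.2019  0.013 ] shift cm [-0.1909  0.0058  6.5734] rot [ 0.0123 -0.0087 -0.0031]
cap? 0.038 [ 0.0422 -0.0131  0.038 ]
cap? 0.058 [0.0573 0.0002 0.058 ]
base top 0.038 [-0.0776 -0.0052  0.038 ]
base top 0.058 [-0.0587  0.008   0.058 ]
base mid 0.038 [-0.0672  0.0086  0.038 ]
base mid 0.058 [-0.0486  0.0212  0.058 ]
```

View pics/s5.png

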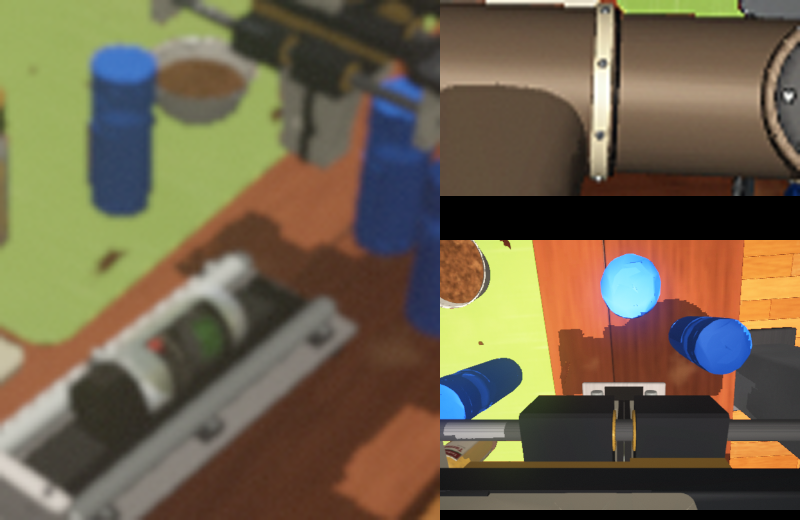

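The jar lies lengthways in the channel, cap towards the stop. The cap face is at crop (80,410), which is about scene (290,232), and the base is near scene (330,205). I'll refine the tip offset, body height and base position before lowering.

Run:
```python
from h import *
t=np.array([.5442,-.2038,.0787])
for dz in(0,.02,.025,.03):print("tip",dz,proj("scene",t+[0,0,dz]))
for z in(.12,.14,.16,.18,.2):
    print("bracket",z,proj("scene",cr2w(-.138,.095,z)), "lower jaw body", w2cr(ray("scene",(386.8,154),z)))
for x in(-.07,-.06,-.05):
    ax=proj("scene",cr2w(x,0,.038));tp_=proj("scene",cr2w(x,0,.0585));cp=proj("scene",cr2w(x+.105,0,.038));ct=proj("scene",cr2w(x+.105,0,.0585));b=proj("scene",cr2w(x+.105,0,.0175));print(x,"base",ax,tp_,"cap",cp,ct,b, "crop cap c",(cp-[270,130])*4,"base top",(tp_-[270,130])*4)
from plant import ctrl
s=ctrl.snapshot("scene")["img"].astype(int);q=[350,172]
d=np.abs(s-C["scene"]["img"]).sum(2)
for v in range(155,186):print(v,"".join("#" if x>120 else "+" if x>50 else "." for x in d[v,330:370]))
# intensity profile along cradle axis at jar's top ridge
print([ (round(x,3),int(s[int(round(p[1])),int(round(p[0]))].sum()/3)) for x in np.arange(-.09,.09,.005) for p in[proj("scene",cr2w(x,0,.056))]])
```

```text
tip 0 [347.1902 178.8832]
tip 0.02 [348.0384 171.7857]
tip 0.025 [348.2541 169.9801]
tip 0.03 [348.4714 168.1618]
bracket 0.12 [387.3921 180.5794] lower jaw body [-0.2203  0.0416  0.12  ]
bracket 0.14 [388.9197 172.9261] lower jaw body [-0.1934  0.055   0.14  ]
bracket 0.16 [390.4943 165.0369] lower jaw body [-0.1665  0.0683  0.16  ]
bracket 0.18 [392.1182 156.9009] lower jaw body [-0.1396  0.0817  0.18  ]
bracket 0.2 [393.7937 148.5063] lower jaw body [-0.1126  0.095   0.2   ]
-0.07 base [328.7292 205.6692] [329.3376 198.7294] cap [297.9304 230.1757] [298.1037 223.1606] [297.7623 236.9809] crop cap c [111.7217 400.7027] base top [237.3505 274.9174]
-0.06 base [325.9572 207.8748] [326.5289 200.9263] cap [294.7894 232.675 ] [294.915  225.6548] [294.6675 239.4839] crop cap c [ 99.1574 410.7   ] base top [226.1156 283.7054]
-0.05 base [323.153  210.1061] [323.687  203.1493] cap [291.6093 235.2053] [291.6861 228.1804] [291.5349 242.0175] crop cap c [ 86.4373 420.8214] base top [214.748  292.5971]
155 ..........+++++#####+#####++++...+++####
156 ..........+++++####+++##+++++.......+++#
15
[... 1519 characters left out ...]
loat64(-0.05), 160), (np.float64(-0.045), 102), (np.float64(-0.04), 54), (np.float64(-0.035), 67), (np.float64(-0.03), 70), (np.float64(-0.025), 69), (np.float64(-0.02), 67), (np.float64(-0.015), 53), (np.float64(-0.01), 60), (np.float64(-0.005), 88), (np.float64(0.0), 93), (np.float64(0.005), 123), (np.float64(0.01), 145), (np.float64(0.015), 150), (np.float64(0.02), 159), (np.float64(0.025), 109), (np.float64(0.03), 60), (np.float64(0.035), 60), (np.float64(0.04), 57), (np.float64(0.045), 53), (np.float64(0.05), 45), (np.float64(0.055), 46), (np.float64(0.06), 47), (np.float64(0.065), 68), (np.float64(0.07), 103), (np.float64(0.075), 117), (np.float64(0.08), 112), (np.float64(0.085), 112)]
```

In the tool's units: -4.2 cm is -0.084, -3.6 cm is -0.072.

Emit:
{"method": "send_rows", "body": {"plan": [[[-0.024,0,0,0,0,0],[-0.05,0,0,0,0,0],[-0.072,0,0,0,0,0],[-0.084,0,0.016,0,0,0],[-0.084,0,0.036,0,0,0],[-0.084,0,0.056,0,0,0],[-0.084,0,0.072,0,0,0],[-0.084,0,0.084,0,0,0]]]}}

```text
clock: 9.67
tool_pos: [0.5461, -0.1603, 0.0351]
orientation: [179.9, -0.0, -93.4]
force: [0.6, 0.0, -1.1]
opening: 0.0005
gripper_force: 0.0
```

In the tool's units: 1.7 cm is 0.034, 1.5 cm is 0.03.

Emit:
{"method": "send_rows", "body": {"plan": [[[0,0,0.008,0,0,0],[0,0,0.016,0,0,0],[0,0,0.024,0,0,0],[0,0,0.03,0,0,0],[0,0,0.034,0,0,0],[0,0,0.034,0,0,0]]]}}

```text
clock: 10.17
tool_pos: [0.5468, -0.1602, 0.0195]
orientation: [180.0, -0.0, -93.4]
force: [-0.8, 0.3, -0.2]
opening: 0.0005
gripper_force: 0.0
```

```bash
cat >> h.py <<'E'
def ridge():
    from plant import ctrl
    s=ctrl.snapshot("scene")["img"].astype(float).mean(2)
    xs=np.arange(-.1,.125,.005)
    for z in(.056,.038):print("z",z,[(int(round(1000*x)),int(s[int(round(p[1])),int(round(p[0]))])) for x in xs for p in[proj("scene",cr2w(x,0,z))]])
def tip():
    from plant import ctrl
    t=ctrl.get_obs()["tool_pos"];q=proj("scene",t);s=ctrl.snapshot("scene")["img"].astype(int);g=s.sum(2)//3
    v,u=int(q[1]),int(q[0]);print("tip px",q,"offset27",proj("scene",t+[0,0,.027]))
    for r in range(v-18,v+10):print(r,u-14," ".join("%3d"%x for x in g[r,u-14:u+15:2]))
E
python3 -c "
from h import *;plan(-.01,.001,.019);ridge();tip()"
```

```text
10.1667 cradle tcp [-0.0882  0.001   0.0195] rpy [179.9788  -0.0004 -93.4211] F [-0.7778  0.2959 -0.2137]
target [ 0.5516 -0.0821  0.019 ] shift cm [-7.8233 -0.0115  0.0546] rot [ 0.0212 -0.0004  0.0789]
z 0.056 [(-100, 106), (-95, 104), (-90, 103), (-85, 87), (-80, 66), (-75, 60), (-70, 106), (-65, 109), (-60, 136), (-55, 167), (-50, 165), (-45, 105), (-40, 54), (-35, 62), (-30, 82), (-25, 98), (-20, 94), (-15, 66), (-10, 69), (-5, 100), (0, 117), (5, 132), (10, 150), (15, 156), (20, 164), (25, 115), (30, 66), (35, 62), (40, 59), (45, 56), (50, 49), (55, 50), (60, 50), (65, 72), (70, 109), (75, 123), (80, 117), (85, 117), (90, 121), (95, 123), (100, 119), (105, 120), (110, 154), (115, 212), (120, 215)]
z 0.038 [(-100, 106), (-95, 104), (-90, 77), (-85, 48), (-80, 43), (-75, 59), (-70, 110), (-65, 140), (-60, 127), (-55, 75), (-50, 62), (-45, 67), (-40, 73), (-35, 76), (-30, 71), (-25, 65), (-20, 66), (-15, 64), (-10, 63), (-5, 116), (0, 142), (5, 151), (10, 162), (15, 118), (20, 53), (25, 46), (30, 48), (35, 47), (40, 48), (45, 47), (50, 48), (55, 48), (60, 50), (65, 65), (70, 64), 
[... 1369 characters left out ...]
  45  40  45  55  93
207 319  65  51  60 124 140 122  60  44  43  41  43  42  45  77 113
208 319  71  59  53  99 138 128  68  43  42  43  40  41  61 102 124
209 319  71  64  58  76 133 130  78  44  44  40  43  48  83 117 128
210 319  69  67  62  59 122 127  82  45  42  43  46  68 105 126 128
211 319  69  71  64  56 103 120  81  43  43  42  53  94 121 129 126
212 319  73  72  69  58  83 111  77  43  47  48  79 114 127 127 115
213 319  76  75  65  58  70 100  67  42  43  61 102 123 129 125  99
214 319  77  73  65  57  60  85  56  43  49  83 118 128 128 117  81
215 319  74  69  67  59  54  72  50  44  67 106 125 130 125 116  82
216 319  72  68  64  57  51  59  43  57  96 120 129 126 120 123 108
```

The tips are now at about scene (334,200), which puts them near z = 0.045 m, just behind the jar's base, and the jar has not moved. I'll push gently.

In the tool's units: -2.4 cm is -0.048, -2.1 cm is -0.042.

Emit:
{"method": "send_rows", "body": {"plan": [[[-0.006,0,0,0,0,0],[-0.012,0,0,0,0,0],[-0.018,0,0,0,0,0],[-0.024,0,0,0,0,0],[-0.03,0,0,0,0,0],[-0.036,0,0,0,0,0],[-0.042,0,0,0,0,0],[-0.048,0,0,0,0,0]]]}}

```text
clock: 10.93
tool_pos: [0.5485, -0.1359, 0.0199]
orientation: [-180.0, -0.0, -93.4]
force: [-0.1, -0.8, 0.2]
opening: 0.0005
gripper_force: 0.4
```

In the tool's units: -2.4 cm is -0.048, -2.1 cm is -0.042.

Emit:
{"method": "send_rows", "body": {"plan": [[[-0.006,0,0,0,0,0],[-0.012,0,0,0,0,0],[-0.018,0,0,0,0,0],[-0.024,0,0,0,0,0],[-0.03,0,0,0,0,0],[-0.036,0,0,0,0,0],[-0.042,0,0,0,0,0],[-0.048,0,0,0,0,0]]]}}

```text
clock: 11.6
tool_pos: [0.5499, -0.1119, 0.0199]
orientation: [-180.0, -0.0, -93.4]
force: [0.2, -1.0, 0.6]
opening: 0.0005
gripper_force: 0.4
```

```bash
python3 -c "
from h import *;plan(-.01,.001,.019);ridge()"
```

```text
11.6 cradle tcp [-0.0398  0.0009  0.0199] rpy [-179.9981   -0.0002  -93.4038] F [ 0.1996 -1.0305  0.5641]
target [ 0.5516 -0.0821  0.019 ] shift cm [-2.9833  0.0034  0.0891] rot [-0.0019 -0.0002  0.0962]
z 0.056 [(-100, 114), (-95, 116), (-90, 110), (-85, 82), (-80, 75), (-75, 91), (-70, 103), (-65, 104), (-60, 105), (-55, 109), (-50, 110), (-45, 108), (-40, 106), (-35, 87), (-30, 91), (-25, 164), (-20, 169), (-15, 107), (-10, 54), (-5, 83), (0, 103), (5, 113), (10, 109), (15, 74), (20, 71), (25, 110), (30, 121), (35, 128), (40, 155), (45, 159), (50, 184), (55, 162), (60, 72), (65, 64), (70, 62), (75, 59), (80, 50), (85, 50), (90, 52), (95, 82), (100, 117), (105, 125), (110, 157), (115, 215), (120, 219)]
z 0.038 [(-100, 74), (-95, 62), (-90, 58), (-85, 60), (-80, 67), (-75, 75), (-70, 93), (-65, 110), (-60, 112), (-55, 111), (-50, 111), (-45, 106), (-40, 115), (-35, 143), (-30, 131), (-25, 74), (-20, 60), (-15, 72), (-10, 78), (-5, 79), (0, 77), (5, 72), (10, 71), (15, 86), (20, 82), (25, 122), (30, 150), (35, 155), (40, 177), (45, 146), (50, 57), (55, 57), (60, 58), (65, 54), (70, 49), (75, 51), (80, 53), (85, 50), (90, 55), (95, 78), (100, 155), (105, 216), (110, 188), (115, 131), (120, 113)]
```

The jar has moved about 31 mm with the fingers in contact, leaving about 33 mm to go.

In the tool's units: -2.4 cm is -0.048, -2.1 cm is -0.042.

Emit:
{"method": "send_rows", "body": {"plan": [[[-0.006,0,0,0,0,0],[-0.012,0,0,0,0,0],[-0.018,0,0,0,0,0],[-0.024,0,0,0,0,0],[-0.03,0,0,0,0,0],[-0.036,0,0,0,0,0],[-0.042,0,0,0,0,0],[-0.048,0,0,0,0,0]]]}}

```text
clock: 12.32
tool_pos: [0.5513, -0.0879, 0.0198]
orientation: [180.0, 0.0, -93.4]
force: [0.5, -0.9, -0.0]
opening: 0.0006
gripper_force: 0.3
```

In the tool's units: -0.6 cm is -0.012, -0.5 cm is -0.01.

Emit:
{"method": "send_rows", "body": {"plan": [[[-0.002,0,0,0,0,0],[-0.004,0,0,0,0,0],[-0.006,0,0,0,0,0],[-0.008,0,0,0,0,0],[-0.01,0,0,0,0,0],[-0.012,0,0,0,0,0]]]}}

```text
clock: 12.82
tool_pos: [0.5516, -0.0822, 0.0198]
orientation: [180.0, -0.0, -93.4]
force: [-0.5, -0.3, -0.3]
opening: -0.0001
gripper_force: 0.3
```

```bash
python3 -c "
from h import *;plan(-.0065,.001,.019);ridge()"
```

```text
12.8167 cradle tcp [-0.0101  0.001   0.0198] rpy [179.9948  -0.0012 -93.4152] F [-0.5469 -0.3106 -0.2936]
target [ 0.5518 -0.0786  0.019 ] shift cm [-0.362  -0.002   0.0833] rot [ 0.0052 -0.0012  0.0848]
z 0.056 [(-100, 73), (-95, 68), (-90, 55), (-85, 50), (-80, 48), (-75, 55), (-70, 114), (-65, 117), (-60, 116), (-55, 95), (-50, 79), (-45, 79), (-40, 100), (-35, 105), (-30, 108), (-25, 111), (-20, 113), (-15, 110), (-10, 108), (-5, 88), (0, 92), (5, 171), (10, 172), (15, 111), (20, 60), (25, 103), (30, 113), (35, 113), (40, 103), (45, 80), (50, 88), (55, 112), (60, 117), (65, 136), (70, 156), (75, 164), (80, 195), (85, 162), (90, 71), (95, 65), (100, 63), (105, 63), (110, 134), (115, 216), (120, 221)]
z 0.038 [(-100, 49), (-95, 51), (-90, 51), (-85, 49), (-80, 46), (-75, 64), (-70, 78), (-65, 72), (-60, 64), (-55, 62), (-50, 63), (-45, 66), (-40, 103), (-35, 110), (-30, 114), (-25, 113), (-20, 113), (-15, 107), (-10, 101), (-5, 144), (0, 149), (5, 74), (10, 59), (15, 74), (20, 81), (25, 88), (30, 104), (35, 102), (40, 98), (45, 108), (50, 91), (55, 105), (60, 150), (65, 163), (70, 190), (75, 175), (80, 60), (85, 60), (90, 62), (95, 71), (100, 153), (105, 218), (110, 191), (115, 133), (120, 114)]
```

In the tool's units: -0.2 cm is -0.004, -0.15 cm is -0.003.

Emit:
{"method": "send_rows", "body": {"plan": [[[-0.001,0,0,0,0,0],[-0.002,0,0,0,0,0],[-0.003,0,0,0,0,0],[-0.004,0,0,0,0,0]]]}}

```text
clock: 13.2
tool_pos: [0.5515, -0.0806, 0.0198]
orientation: [180.0, -0.0, -93.4]
force: [-0.1, -5.0, 0.7]
opening: 0.0003
gripper_force: 2.2
```

In the tool's units: -0.1 cm is -0.002, -0.05 cm is -0.001.

Emit:
{"method": "send_rows", "body": {"plan": [[[-0.001,0,0,0,0,0],[-0.002,0,0,0,0,0]]]}}

```text
clock: 13.37
tool_pos: [0.5511, -0.0803, 0.0199]
orientation: [179.9, -0.1, -93.4]
force: [-0.4, -8.2, 1.9]
opening: 0.0004
gripper_force: 4.8
```

In the tool's units: -0.1 cm is -0.002, -0.05 cm is -0.001.

Emit:
{"method": "send_rows", "body": {"plan": [[[-0.001,0,0,0,0,0],[-0.002,0,0,0,0,0]]]}}

```text
clock: 13.53
tool_pos: [0.551, -0.0801, 0.0199]
orientation: [179.9, -0.1, -93.4]
force: [-0.6, -14.8, 1.7]
opening: 0.0
gripper_force: 7.3
```

The push force has risen to 15 N with the tool stalled, so the cap is against the stop. Next I'll back off straight and then lift away.

In the tool's units: -6 cm is -0.12, 4 cm is 0.08.

Emit:
{"method": "send_rows", "body": {"plan": [[[0.004,0,0,0,0,0],[0.01,0,0,0,0,0],[0.02,0,0,0,0,0],[0.04,0,0,0,0,0],[0.06,0,0,0,0,0],[0.08,0,-0.02,0,0,0],[0.08,0,-0.06,0,0,0],[0.08,0,-0.12,0,0,0]]]}}

```text
clock: 14.2
tool_pos: [0.5474, -0.1196, 0.0789]
orientation: [179.7, -0.0, -93.5]
force: [1.2, 0.0, 0.4]
opening: 0.0003
gripper_force: 0.0
```

In the tool's units: -12 cm is -0.24, -11 cm is -0.22.

Emit:
{"method": "send_rows", "body": {"plan": [[[0,0,-0.06,0,0,0],[0,0,-0.12,0,0,0],[0,0,-0.18,0,0,0],[0,0,-0.22,0,0,0],[0,0,-0.24,0,0,0],[0,0,-0.24,0,0,0]]]}}

```text
clock: 14.7
tool_pos: [0.5507, -0.1189, 0.2031]
orientation: [-179.7, 0.0, -93.4]
force: [-0.1, 0.3, 1.1]
opening: 0.0005
gripper_force: 0.0
```

Run:
```python
from h import *;plan(0,0,.2);ridge()
from plant import ctrl
s=ctrl.snapshot("scene")["img"].astype(int);d=np.abs(s-C["scene"]["img"]).sum(2)
# neighbours unmoved?
for n,(u0,u1,v0,v1) in dict(amber=(253,273,150,192),bluemat=(291,311,141,184),blueA=(361,374,170,192),blueB=(374,394,180,212),pen=(140,190,265,320)).items():print(n,np.median(d[v0:v1,u0:u1]),np.percentile(d[v0:v1,u0:u1],90))
```

```text
14.7 cradle tcp [-0.0468 -0.0004  0.2031] rpy [-179.7095    0.0262  -93.4248] F [-0.1204  0.312   1.084 ]
target [ 0.5532 -0.0722  0.2   ] shift cm [-4.677   0.0342  0.3146] rot [-0.2904  0.0264  0.0751]
z 0.056 [(-100, 106), (-95, 109), (-90, 115), (-85, 139), (-80, 159), (-75, 138), (-70, 111), (-65, 106), (-60, 110), (-55, 107), (-50, 104), (-45, 108), (-40, 110), (-35, 108), (-30, 107), (-25, 110), (-20, 110), (-15, 111), (-10, 110), (-5, 119), (0, 117), (5, 163), (10, 166), (15, 128), (20, 71), (25, 88), (30, 101), (35, 105), (40, 98), (45, 83), (50, 70), (55, 94), (60, 103), (65, 119), (70, 139), (75, 150), (80, 180), (85, 171), (90, 75), (95, 63), (100, 60), (105, 58), (110, 122), (115, 203), (120, 208)]
z 0.038 [(-100, 99), (-95, 70), (-90, 53), (-85, 53), (-80, 53), (-75, 44), (-70, 46), (-65, 46), (-60, 44), (-55, 41), (-50, 45), (-45, 44), (-40, 46), (-35, 43), (-30, 44), (-25, 44), (-20, 45), (-15, 54), (-10, 69), (-5, 132), (0, 146), (5, 100), (10, 70), (15, 93), (20, 99), (25, 108), (30, 105), (35, 101), (40, 83), (45, 105), (50, 84), (55, 90), (60, 132), (65, 144), (70, 165), (75, 187), (80, 60), (85, 56), (90, 54), (95, 64), (100, 142), (105, 205), (110, 178), (115, 123), (120, 106)]
amber 16.0 21.0
bluemat 13.0 19.0
blueA 8.0 14.0
blueB 8.0 14.100000000000023
pen 19.0 22.0
```

The jar is still against the stop: its profile goes straight from cap to stop at 105–110 mm. The neighbours I checked haven't moved, and the robot is clear, so I'm handing in.

```bash
python3 -c "
from plant import ctrl;print(ctrl.close_job())"
```

```text
the job is handed in; nothing more can be done
None
```

The jar was pushed over and lies lengthways between the rails with its cap against the stop; the other jar, blue jars and pen show unmoved in the camera (bowl not checked), and the job was handed in at about 15 s.

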